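Pull-test the fuse box latch to the marker clip

ROBOT

A 6-joint arm with a two-finger parallel gripper is mounted at the origin on the work surface. World frame = base frame: x ahead of the robot, y to its left, z up, the work surface at z = 0. Lengths are in m, angles in rad, forces in N, time in s.
With the tool pointing down it reaches from about 0.325 to 0.85 m from the base axis. Payload 15.5 kg.
Tool frame: the origin (TCP) lies on the centre line of the jaws, within the pads' length; the fingertips stand 19 mm ahead of it and the grasp point (between the pads) is the TCP; z points along the fingers, y is the line along which they close (so a half turn about z gives the same grasp; the last joint's range is limited). The gripper opens to 91 mm and grips with 3 to 60 N. Pads are 32 mm wide; open, the fingers measure 118 mm over their backs; the gripper's body (76 mm by 178 mm) begins 60 mm behind the grasp point.
Start: joints at [1.085, 0.494, 1.345, -0, 1.302, -0.096], TCP at [0.238, 0.578, 0.233] pointing down, gripper open.
Joint ranges: [-2.91, 2.91], [-0.82, 2.16], [0.22, 2.67], [-1.22, 4.37], [0.12, 2.79], [-3.08, 3.08]. Speed limits (rad/s): [1.89, 1.89, 2.57, 3.01, 3.01, 3.01].

INTERFACE

Orientations are given as a unit quaternion [x, y, z, w].
In Python, from workcell import * gives the robot as it stands.
- The arm moves only by the tool jog_arm, never from a script. Its argument "increments" is a list of rows, each an object of numbers: "x", "y", "z": the shift along the world's x, y, z in m; "spin": the turn about the world's z in degrees; "grip": the opening, from 0 (shut) to 1 (fully open). In form: [{"x": .., "y": .., "z": .., "spin": .., "grip": ..}, ...]. A call has 1 to 10 rows; each row is the pose to reach, as a shift and turn from the pose commanded when the call began; what a row does not reach only later rows make up. A row lasts 1/12 s, in which the tool goes at most 41.7 mm and 7.16 degrees, less where a joint would pass 70% of its speed; a pose out of reach is approached as far as the arm can. A call with a gripper value outside its range is refused whole. The fingers move at their own pace and stop on an object; "force" is the grip in N (left out, the last holds). Time passes only in rows, so rows that repeat a pose let the fingers close. It gives the time, the measured TCP pose, the force, the opening and the grip force at its end, in the units of the state.
- read_state(): the state, without advancing time (a new reading comes with each control period).
- grab_frame(name): name is "side" or "top" or "wrist"; returns the picture (420x560x3 uint8, red, green, blue); there is no depth.
- get_calibration(name): a dict with "fov_y" (degrees; the focal length in pixels is half the picture's height over the tangent of half this angle, whatever the lens; pixels are square), "cx", "cy" (the principal point, pixels), "rvec" (rotation vector, rad) and "tvec" (3), from world to camera coordinates, as OpenCV has them; the wrist camera has in their place "hand_eye" (4x4, takes a point from camera to tool coordinates, whose origin is the TCP and whose axes are the flange's). Camera axes: x right, y down, z forward; pixel columns grow to the right and rows downward; lengths in m; the calibration is good to about 2 mm. A picture is of the moment at which its call begins: read the wrist's pose just before it. get_calibration takes no time and is no camera call.
- close_job(): hands the job in; it is judged then, once.
The state is a dict: "clock": time; "joint_pos": joint angles; "qd": joint speeds; "joint_efforts": joint torques, N m; "eef_pos": TCP position; "orientation": TCP orientation; "contact_force": force on the tool from outside, world axes, zero at the start; "wrist_torque": the same for the moment, N m; "width": finger opening in m; "grasp_force": force on a finger pad.
Only numpy, scipy, OpenCV 4.12 (cv2) and the standard library are available. Lean on these libraries where they do the work, as an engineer would, in place of code of your own. Each camera call takes 0.05 s, during which the arm holds its last target. There are 200 camera calls.

TASK

Test the fuse box latch: take the black handle of the pull gauge that is hooked to the fuse box, pull its slide straight out until its pointer stands at the dark steel marker clip on the scale, and hold it there for about two seconds. Then ease the slide gently all the way back home, without letting it snap, let go, and leave the spare gauge alone.

Things in the scene. Friction and masses are not known exactly. Their poses are not given: they have to be found in the camera images.
- pull_slide (a joint): Slide of the gauge hooked to the fuse box, m pulled out: 0 home, stop at 0.110. A spring draws it home: 1.5 N at home, 1 N more per 10 mm, light damping. Gauge and fuse box are fixed to the shelf; only the slide moves, level. Its 10 mm rod, 26 mm above the shelf, runs from the handle to the barrel (44 mm high), 70 mm behind the home handle. Fuse box, 96 mm high: 195 mm behind.
- pull_grip (a point): Grip point on that slide's handle, 60 mm above the shelf, moving with it. Handle: upright black paddle, 14 mm thick along the pull, 40 mm wide, from 14 to 78 mm above the shelf, centred on this point in plan. x points to the barrel and fuse box, so it pulls out along -x; z up. A 5 mm wide steel pointer, in line with this point, reaches out 55 mm to +y over the white scale, 24 mm above the shelf.
- marker: Dark steel clip fixed across that gauge's scale: 10 mm along the pull, 34 mm across, 8 mm high, with a 26 mm high fin at its +y end. Origin: centre of its underside, 6 mm above the shelf, 48 mm to +y of the slide's centre line, 55 to 90 mm in front (-x) of the home pointer. Axes as pull_grip. The pointer is at it when pull_grip has its x in these axes; the pointer passes freely over it.
- spare_slide (a joint): Slide of the spare gauge, m pulled out (0 home): a second gauge of the same shape and size, hooked to nothing and without a clip, fixed on the other side of the shelf (left or right varies). Leave it alone. Both gauges have a plywood base plate 280 by 105 by 6 mm.

How it is judged:
By the outcome, as a careful person would: the job done as asked, in the order asked, and still so for the second after the job is handed in, with the robot touching nothing.
It also fails if it takes over 38 s, if anything falls off the work surface, if the arm or the gripper's body presses on something with over 40 N, if the wrist force passes 120 N, or if a joint passes its speed limit or range.

## Working session

There is one attempt and no reset: what is moved stays moved. The work goes in short steps, Python scripts to look and compute and a tool call to move; the robot and the scene stay as the last step left them, time stands still between calls to the robot, and variables do not carry over. Pictures are saved under pics/ and viewed, at most 10 in all, crops included, and the job is handed in when it is done.

Besides the shell and the picture viewer there is one more tool, called after "Request:" by a JSON object that holds its "name" and its "arguments". jog_arm: Moves the arm, as the interface text tells. Its arguments: {"type":"object","properties":{"increments":{"type":"array"},"force":{"type":"number"}},"required":["increments"]}

```bash
ls; mkdir -p pics
python3 - <<'E'
from workcell import *
import cv2,numpy as np
s=read_state();print(s)
ims=[grab_frame(n) for n in("side","top")]
for n,i in zip(("side","top"),ims): cv2.imwrite(f"pics/{n}0.png",i[:,:,::-1]);print(get_calibration(n))
print(get_calibration("wrist"))
E
```

```text
pics
{'clock': 0.0, 'joint_pos': array([ 1.08449040e+00,  4.94167391e-01,  1.34614424e+00, -1.29182072e-05,
        1.30248271e+00, -9.55035133e-02]), 'qd': array([-0.00167811, -0.00176521, -0.00130537, -0.00080688, -0.0026241 ,
       -0.0005369 ]), 'joint_efforts': array([ 1.39980839e-03, -8.78840160e+01, -3.81862342e+01,  7.07192346e-02,
        5.33253222e-02, -6.44300417e-05]), 'eef_pos': array([0.23791575, 0.57755698, 0.23234363]), 'orientation': array([ 1.94158402e-01,  9.80970007e-01, -5.77385394e-04, -1.66368162e-04]), 'contact_force': array([-0.48263769, -0.61601271, -0.36412934]), 'wrist_torque': array([ 0.03027366, -0.09124636,  0.03325649]), 'grasp_force': 0.0, 'width': 0.09107166157779004}
{'fov_y': 43.384221380842455, 'cx': 282.46327708152876, 'cy': 203.0100368156815, 'rvec': array([ 2.20043758, -0.2900627 ,  0.15851886]), 'tvec': array([-0.52393237,  0.14607689,  0.69472549])}
{'fov_y': 49.45924132320137, 'cx': 282.07691300319203, 'cy': 204.70508528128752, 'rvec': array([ 2.14109945, -2.20105367,  0.15386631]), 'tvec': array([0.01482471, 0.55776108, 0.74447592])}
{'fov_y': 69.04743399187966, 'cx': 284.02493559020115, 'cy': 202.63639886332345, 'hand_eye': array([[-1.14831574e-04, -9.56307577e-01, -2.92362455e-01,
         8.22231001e-02],
       [ 9.99999833e-01, -2.75535067e-04,  5.08494560e-04,
        -1.77784175e-04],
       [-5.66833310e-04, -2.92362348e-01,  9.56307449e-01,
        -1.51720513e-01],
       [ 0.00000000e+00,  0.00000000e+00,  0.00000000e+00,
         1.00000000e+00]])}
```

View pics/side0.png

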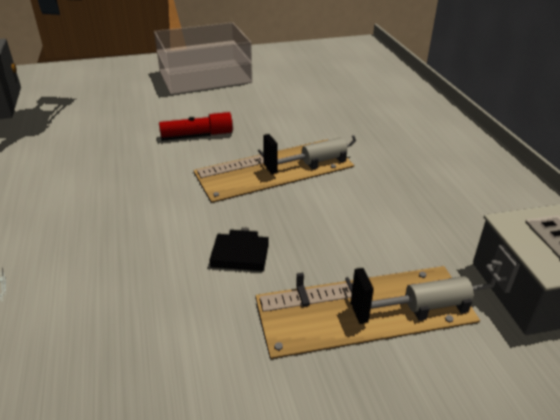

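View pics/top0.png

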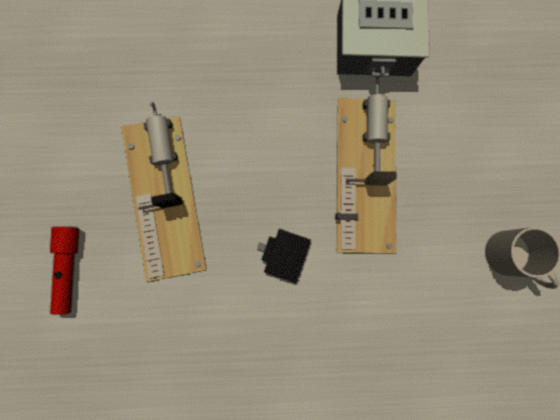

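The scene shows the hooked gauge on the robot's right: in the top view its handle is near (381,178), its clip near (347,217), and the fuse box is at the top. The spare gauge is on the left, near (165,200). In the side view the handle is at (361,295) and the clip fin at (300,283).

```bash
cat > h.py <<'E'
import cv2,numpy as np
from scipy.spatial.transform import Rotation as R
from workcell import *
def cam(n,st=None):
    c=get_calibration(n); f=210/np.tan(np.radians(c["fov_y"])/2)
    K=np.array([[f,0,c["cx"]],[0,f,c["cy"]],[0,0,1]])
    if n=="wrist":
        T=np.eye(4);T[:3,:3]=R.from_quat(st["orientation"]).as_matrix();T[:3,3]=st["eef_pos"];T=T@c["hand_eye"]
        return K,T[:3,:3],T[:3,3]
    M=cv2.Rodrigues(c["rvec"])[0]
    return K,M.T,-M.T@c["tvec"]
def cast(C,px,z):
    K,Rw,o=C; p=np.c_[np.reshape(px,(-1,2)),np.ones(np.size(px)//2)]
    d=(Rw@np.linalg.inv(K)@p.T).T
    return o+d*((z-o[2])/d[:,2])[:,None]
def tri(C1,p1,C2,p2):
    d1=cast(C1,p1,0)[0]-C1[2];d2=cast(C2,p2,0)[0]-C2[2]
    t=np.linalg.lstsq(np.c_[d1,-d2],C2[2]-C1[2],rcond=None)[0]
    a,b=C1[2]+t[0]*d1,C2[2]+t[1]*d2
    return (a+b)/2,np.linalg.norm(a-b)
E
python3 - <<'E'
from h import *
for n,box in(("top",(320,80,420,270)),("side",(245,255,500,360))):
    im=cv2.imread(f"pics/{n}0.png");h=cv2.cvtColor(im,cv2.COLOR_BGR2HSV)
    m=cv2.inRange(h,(8,90,60),(30,255,255));k=np.zeros_like(m);k[box[1]:box[3],box[0]:box[2]]=255;m&=k
    hull=cv2.convexHull(cv2.findNonZero(m))
    for z in(.006,.03):
        w=cast(cam(n),hull.astype(float),z)
        r=cv2.minAreaRect(w[:,:2].astype(np.float32)*1000);print(n,z,r)
# handle: dark mask top view
T=cam("top");S=cam("side")
for n,C in(("top",T),("side",S)):print(n,C[2])
im=cv2.imread("pics/top0.png");cv2.imwrite("pics/a.png",cv2.resize(im[140:270,320:420],None,fx=5,fy=4.6,interpolation=cv2.INTER_CUBIC)) 
im=cv2.imread("pics/side0.png");cv2.imwrite("pics/b.png",cv2.resize(im[255:360,250:400],None,fx=5,fy=5,interpolation=cv2.INTER_CUBIC))
E
```

```text
top 0.006 ((612.5166015625, -152.8857421875), (104.22953033447266, 280.0437927246094), 87.50193786621094)
top 0.03 ((608.1298217773438, -147.72769165039062), (101.0976333618164, 271.6290283203125), 87.50193786621094)
side 0.006 ((614.6832275390625, -156.53732299804688), (107.69732666015625, 281.28631591796875), 87.0406265258789)
side 0.03 ((603.9736328125, -175.964111328125), (102.8492202758789, 268.62384033203125), 87.0406265258789)
top [0.4665233  0.01877286 0.80471435]
side [ 0.3767785  -0.58808951  0.53914356]
```

View pics/a.png

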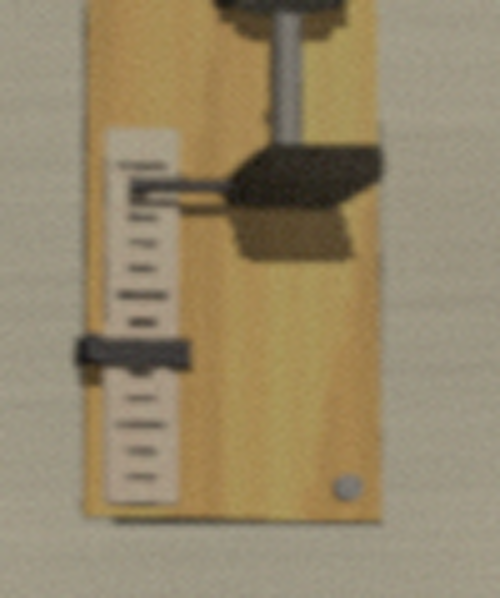

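View pics/b.png

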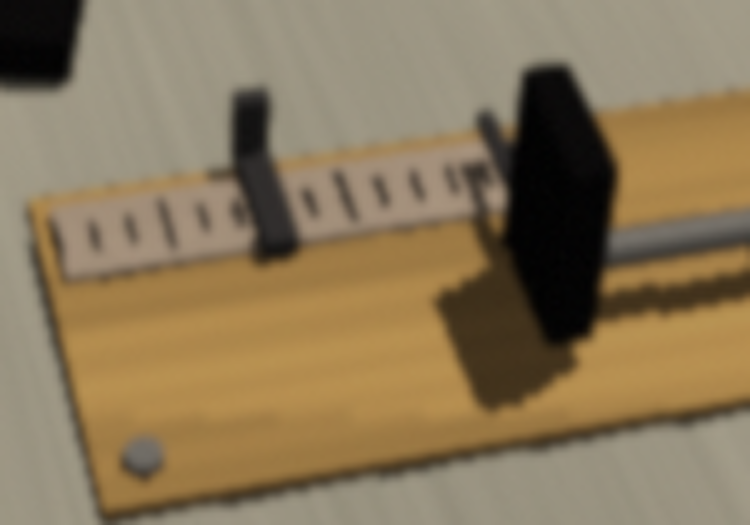

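Run:
```python
from h import *
T=cam("top");S=cam("side")
t=lambda u,v:[320+u/5,140+v/4.6]
s=lambda u,v:[250+u/5,255+v/5]
im=cv2.imread("pics/top0.png");h=cv2.cvtColor(im,cv2.COLOR_BGR2HSV);m=cv2.inRange(h,(8,90,60),(30,255,255))
m[:80]=0;m[270:]=0;m[:,:320]=0;m[:,420:]=0
w=cast(T,cv2.convexHull(cv2.findNonZero(m)).astype(float),.006)
a=np.radians(-2.7);X=np.array([np.cos(a),np.sin(a)]);Y=np.array([-X[1],X[0]])
def show(n,p): print(n,p.round(4),"along",(p[:2]@X).round(4),"across",(p[:2]@Y).round(4))
show("top tip ptr",cast(T,t(135,187),.024)[0])
show("ptr near",cast(T,t(225,186),.024)[0])
show("marker c top",cast(T,t(150,352),.014)[0])
show("marker c side",cast(S,s(267,205),.014)[0])
show("fin side",cast(S,s(250,92),.032)[0])
show("ptr side",cast(S,s(487,115),.025)[0])
for n,p in(("BR",t(382,145)),("FR",t(382,182)),("BL",t(265,145))): show("top hnd "+n,cast(T,p,.078)[0])
for n,p in(("FL",s(525,68)),("BL",s(568,68)),("BR",s(612,165)),("FR",s(580,185))): show("side hnd "+n,cast(S,p,.078)[0])
```

```text
top tip ptr [ 0.5982 -0.1151  0.024 ] along 0.603 across -0.0867
ptr near [ 0.5978 -0.1465  0.024 ] along 0.604 across -0.1182
marker c top [ 0.5363 -0.1191  0.014 ] along 0.5413 across -0.0937
marker c side [ 0.5387 -0.1225  0.014 ] along 0.5439 across -0.097
fin side [ 0.5409 -0.0977  0.032 ] along 0.5449 across -0.0721
ptr side [ 0.6032 -0.1159  0.025 ] along 0.608 across -0.0873
top hnd BR [ 0.6021 -0.1872  0.078 ] along 0.6103 across -0.1586
top hnd FR [ 0.5889 -0.1864  0.078 ] along 0.597 across -0.1585
top hnd BL [ 0.6031 -0.1489  0.078 ] along 0.6094 across -0.1203
side hnd FL [ 0.595  -0.1515  0.078 ] along 0.6015 across -0.1233
side hnd BL [ 0.6054 -0.1543  0.078 ] along 0.612 across -0.1256
side hnd BR [ 0.6029 -0.188   0.078 ] along 0.6111 across -0.1594
side hnd FR [ 0.593  -0.1921  0.078 ] along 0.6014 across -0.164
```

Request:
{"name": "jog_arm", "arguments": {"increments": [{"x": 0.18,"y": -0.37,"z": -0.02,"spin": -35,"grip": 1},{"x": 0.18,"y": -0.37,"z": -0.02,"spin": -35,"grip": 1},{"x": 0.18,"y": -0.37,"z": -0.02,"spin": -35,"grip": 1},{"x": 0.18,"y": -0.37,"z": -0.02,"spin": -35,"grip": 1},{"x": 0.18,"y": -0.37,"z": -0.02,"spin": -35,"grip": 1},{"x": 0.18,"y": -0.37,"z": -0.02,"spin": -35,"grip": 1},{"x": 0.18,"y": -0.37,"z": -0.02,"spin": -35,"grip": 1},{"x": 0.18,"y": -0.37,"z": -0.02,"spin": -35,"grip": 1},{"x": 0.18,"y": -0.37,"z": -0.02,"spin": -35,"grip": 1},{"x": 0.18,"y": -0.37,"z": -0.02,"spin": -35,"grip": 1}]}}

```text
clock: 0.93
eef_pos: [0.4185, 0.2056, 0.2128]
orientation: [0.48, 0.877, -0.0, -0.0]
contact_force: [0.4, 1.0, -0.0]
width: 0.0913
grasp_force: 0.0
```

Request:
{"name": "jog_arm", "arguments": {"increments": [{"x": 0.178,"y": -0.375,"z": -0.023,"spin": -35.2},{"x": 0.178,"y": -0.375,"z": -0.023,"spin": -35.2},{"x": 0.178,"y": -0.375,"z": -0.023,"spin": -35.2},{"x": 0.178,"y": -0.375,"z": -0.023,"spin": -35.2},{"x": 0.178,"y": -0.375,"z": -0.023,"spin": -35.2},{"x": 0.178,"y": -0.375,"z": -0.023,"spin": -35.2},{"x": 0.178,"y": -0.375,"z": -0.023,"spin": -35.2},{"x": 0.178,"y": -0.375,"z": -0.023,"spin": -35.2},{"x": 0.178,"y": -0.375,"z": -0.023,"spin": -35.2},{"x": 0.178,"y": -0.375,"z": -0.023,"spin": -35.2}]}}

```text
invalid input at $.increments[0]: expected keys x, y, z, spin, grip
```

Run:
```python
from h import *
import pickle
grab_frame("top") # settle
s=read_state();im=grab_frame("wrist");pickle.dump(s,open("s1.pkl","wb"))
print(s["eef_pos"],s["orientation"],abs(s["qd"]).max())
cv2.imwrite("pics/w1.png",im[:,:,::-1])
C=cam("wrist",s);print(C[2])
```

```text
[0.42100131 0.2012289  0.21251325] [ 4.81140629e-01  8.76642766e-01 -7.35782012e-04  7.83958098e-04] 0.1689572821933079
[0.37693832 0.27104682 0.36406168]
```

View pics/w1.png

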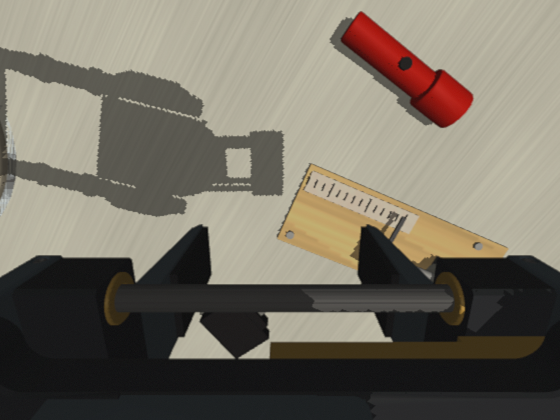

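The row without "grip" was refused, so the picture is from the halfway pose. It shows the spare gauge and the fingers.

Request:
{"name": "jog_arm", "arguments": {"increments": [{"x": 0.177,"y": -0.373,"z": -0.023,"spin": -35.2,"grip": 1},{"x": 0.177,"y": -0.373,"z": -0.023,"spin": -35.2,"grip": 1},{"x": 0.177,"y": -0.373,"z": -0.023,"spin": -35.2,"grip": 1},{"x": 0.177,"y": -0.373,"z": -0.023,"spin": -35.2,"grip": 1},{"x": 0.177,"y": -0.373,"z": -0.023,"spin": -35.2,"grip": 1},{"x": 0.177,"y": -0.373,"z": -0.023,"spin": -35.2,"grip": 1},{"x": 0.177,"y": -0.373,"z": -0.023,"spin": -35.2,"grip": 1},{"x": 0.177,"y": -0.373,"z": -0.023,"spin": -35.2,"grip": 1},{"x": 0.177,"y": -0.373,"z": -0.023,"spin": -35.2,"grip": 1},{"x": 0.177,"y": -0.373,"z": -0.023,"spin": -35.2,"grip": 1}]}}

```text
clock: 1.87
eef_pos: [0.5957, -0.1671, 0.1895]
orientation: [0.723, 0.691, -0.0, -0.0]
contact_force: [0.4, 0.3, 0.7]
width: 0.0911
grasp_force: 0.0
```

Run:
```python
from h import *
import pickle
for _ in range(3): grab_frame("top") # settle
s=read_state();im=grab_frame("wrist");pickle.dump(s,open("s1.pkl","wb"))
print(s["clock"],s["eef_pos"],s["orientation"],abs(s["qd"]).max())
cv2.imwrite("pics/w2.png",im[:,:,::-1])
C=cam("wrist",s);print(C[2])
```

```text
2.0167 [ 0.59568372 -0.16704209  0.18905147] [ 7.23818710e-01  6.89990162e-01 -1.31784634e-04 -1.84813970e-04] 0.0573097196980318
[ 0.60026585 -0.08467804  0.34077799]
```

View pics/w2.png

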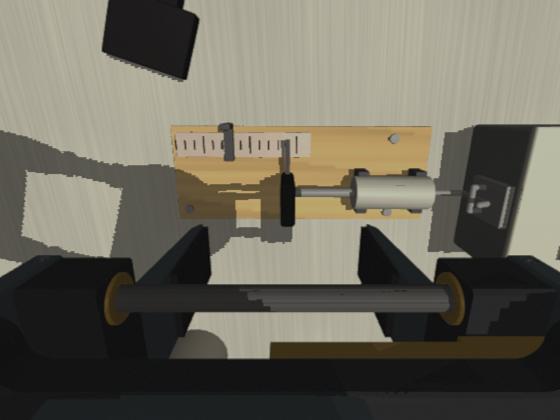

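The wrist view shows the gauge clearly: handle at (287,200), pointer at (286,155) and marker clip at (229,145).

Run:
```python
from h import *
import pickle
s=pickle.load(open("s1.pkl","rb"));C=cam("wrist",s)
im=cv2.imread("pics/w2.png");h=cv2.cvtColor(im,cv2.COLOR_BGR2HSV);m=cv2.inRange(h,(8,90,60),(30,255,255))
m[:110]=0;m[222:]=0
w=cast(C,cv2.convexHull(cv2.findNonZero(m)).astype(float),.006)
r=cv2.minAreaRect(w[:,:2].astype(np.float32)*1000);print(r)
g=im.max(2).astype(int)
def run(v,a,b,th):
    u=np.where(g[v,a:b]<th)[0]+a;return (u.min(),u.max()) if len(u) else None
for v in(205,212,218): print("handle",v,g[v,272:302])
for v in(150,160): print("ptr",v,g[v,276:297])
for v in(138,145,152,157): print("mk",v,g[v,218:242])
```

```text
((615.07861328125, -154.08583068847656), (104.010986328125, 278.4927673339844), 87.2409896850586)
handle 205 [ 99  98  98  98  99  98  99  83  47  19  17  17  18  18  20  17  18  20
  20  18  17  15  48 140 187 187 186 186 186 186]
handle 212 [ 96  96  97  97  97  97  96  88  61  21  15  18  18  17  16  18  17  18
  20  18  17  16  58 143 187 187 186 186 186 186]
handle 218 [ 84  85  84  84  84  84  85  77  53  21  18  17  17  17  16  19  19  16
  18  18  16  18  52 127 165 166 166 165 165 167]
ptr 150 [186 179 176 184 186 153  95  90  98  93  75  73  76 106 159 185 186 186
 186 155 101]
ptr 160 [171 171 140  90  84  85  87  90  98  94  75  73  74  99 155 185 186 186
 185 185 185]
mk 138 [181 181 180 182 182 146  80  73  74  74  73  75  75  75  64  92 151 179
 180 180 181 181 182 181]
mk 145 [181 181 149  79  59  91  95  77  74  74  74  75  75  76  71  77 141 181
 181 182 180 144  71 103]
mk 152 [180 180 180 180 181 178 141  79  73  73  73  72  75  75  72  68 136 181
 183 183 182 183 182 183]
mk 157 [175 174 175 176 175 144  84  68  74  73  72  73  74  74  74  61  88 146
 173 174 173 173 174 173]
```

Run:
```python
from h import *
import pickle
s=pickle.load(open("s1.pkl","rb"));C=cam("wrist",s)
a=np.radians(-2.7);X=np.array([np.cos(a),np.sin(a)]);Y=np.array([-X[1],X[0]])
for n,u,v,z in(("ptr",287.2,150,.0265),("ptr",287.2,160,.0265),("mk",228.8,152,.014),("mk",228.8,145,.014),("hF",280,218,.078),("hB",294,218,.078),("hFar",287,173,.078),("hNear",287,226,.078),("axis barrel",395,190,.044),("rod",320,192,.031)):
    p=cast(C,[u,v],z)[0];print(n,p.round(4),(p[:2]@X).round(4),(p[:2]@Y).round(4))
print("goal ang, tool y:",R.from_quat(s["orientation"]).as_matrix()[:,1])
```

```text
ptr [ 0.6018 -0.1242  0.0265] 0.607 -0.0957
ptr [ 0.6013 -0.1345  0.0265] 0.607 -0.106
mk [ 0.5396 -0.1249  0.014 ] 0.5449 -0.0994
mk [ 0.5404 -0.1176  0.014 ] 0.5453 -0.092
hF [ 0.5922 -0.1791  0.078 ] 0.6 -0.151
hB [ 0.605  -0.1797  0.078 ] 0.6128 -0.151
hFar [ 0.6005 -0.1377  0.078 ] 0.6063 -0.1092
hNear [ 0.5982 -0.1872  0.078 ] 0.6064 -0.1588
axis barrel [ 0.708  -0.1671  0.044 ] 0.7151 -0.1335
rod [ 0.6342 -0.169   0.031 ] 0.6414 -0.139
goal ang, tool y: [ 9.98855529e-01 -4.78270851e-02 -4.49403820e-04]
```

Request:
{"name": "jog_arm", "arguments": {"increments": [{"x": 0.003,"y": -0.001,"z": -0.035,"spin": 0,"grip": 1},{"x": 0.003,"y": -0.001,"z": -0.07,"spin": 0,"grip": 1},{"x": 0.003,"y": -0.001,"z": -0.1,"spin": 0,"grip": 0.6},{"x": 0.003,"y": -0.001,"z": -0.12,"spin": 0,"grip": 0.4},{"x": 0.003,"y": -0.001,"z": -0.129,"spin": 0,"grip": 0.4},{"x": 0.003,"y": -0.001,"z": -0.129,"spin": 0,"grip": 0.4},{"x": 0.003,"y": -0.001,"z": -0.129,"spin": 0,"grip": 0.4}]}}

```text
clock: 2.65
eef_pos: [0.5983, -0.1654, 0.0617]
orientation: [0.723, 0.691, 0.0, 0.0]
contact_force: [0.2, 0.3, 0.6]
width: 0.0604
grasp_force: 0.0
```

Request:
{"name": "jog_arm", "arguments": {"increments": [{"x": 0,"y": 0,"z": 0,"spin": 0,"grip": 0.2},{"x": 0,"y": 0,"z": 0,"spin": 0,"grip": 0},{"x": 0,"y": 0,"z": 0,"spin": 0,"grip": 0},{"x": 0,"y": 0,"z": 0,"spin": 0,"grip": 0},{"x": 0,"y": 0,"z": 0,"spin": 0,"grip": 0}], "force": 20}}

```text
clock: 3.07
eef_pos: [0.5983, -0.1662, 0.0614]
orientation: [0.723, 0.691, 0.0, 0.0]
contact_force: [-0.3, 0.1, -0.1]
width: 0.0275
grasp_force: 0.0
```

Request:
{"name": "jog_arm", "arguments": {"increments": [{"x": 0,"y": 0,"z": 0,"spin": 0,"grip": 0},{"x": 0,"y": 0,"z": 0,"spin": 0,"grip": 0},{"x": 0,"y": 0,"z": 0,"spin": 0,"grip": 0},{"x": 0,"y": 0,"z": 0,"spin": 0,"grip": 0}], "force": 20}}

```text
clock: 3.4
eef_pos: [0.5984, -0.1662, 0.061]
orientation: [0.723, 0.691, 0.0, 0.0]
contact_force: [1.7, 0.6, 1.9]
width: 0.0141
grasp_force: 20.0
```

Request:
{"name": "jog_arm", "arguments": {"increments": [{"x": -0.005,"y": 0.0002,"z": 0,"spin": 0,"grip": 0},{"x": -0.011,"y": 0.0005,"z": 0,"spin": 0,"grip": 0},{"x": -0.018,"y": 0.0009,"z": 0,"spin": 0,"grip": 0},{"x": -0.025,"y": 0.0012,"z": 0,"spin": 0,"grip": 0},{"x": -0.032,"y": 0.0015,"z": 0,"spin": 0,"grip": 0},{"x": -0.039,"y": 0.0019,"z": 0,"spin": 0,"grip": 0},{"x": -0.046,"y": 0.0022,"z": 0,"spin": 0,"grip": 0},{"x": -0.052,"y": 0.0025,"z": 0,"spin": 0,"grip": 0},{"x": -0.057,"y": 0.0027,"z": 0,"spin": 0,"grip": 0},{"x": -0.057,"y": 0.0027,"z": 0,"spin": 0,"grip": 0}]}}

```text
clock: 4.23
eef_pos: [0.5402, -0.1633, 0.0611]
orientation: [0.723, 0.691, 0.0, 0.0]
contact_force: [7.6, 3.3, -4.4]
width: 0.014
grasp_force: 20.0
```

Run:
```python
from h import *
import pickle
grab_frame("top"); grab_frame("top")
s=read_state();im=grab_frame("wrist");pickle.dump(s,open("s2.pkl","wb"))
i2=grab_frame("side")
print(s["clock"],s["eef_pos"],s["contact_force"],s["width"],abs(s["qd"]).max())
cv2.imwrite("pics/w3.png",im[:,:,::-1]);cv2.imwrite("pics/s3.png",i2[:,:,::-1])
a=cv2.resize(im[40:240,180:400],None,fx=3,fy=3,interpolation=cv2.INTER_NEAREST);cv2.imwrite("pics/w3c.png",a[:,:,::-1])
```

```text
4.3333 [ 0.5409147  -0.16335587  0.06104741] [ 7.58972198  2.84411165 -2.06131425] 0.013969271617595154 0.006173501899014463
```

View pics/w3c.png

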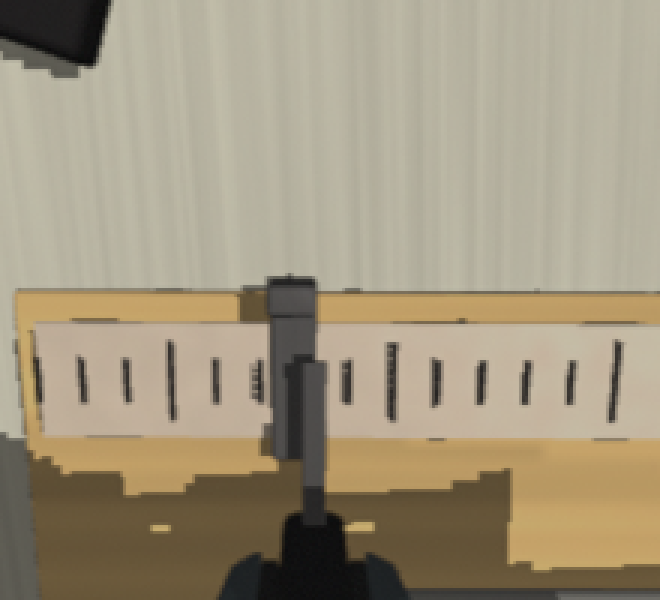

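The pointer, near (285,175) in the full picture, stands just on the fuse-box side of the clip centre at (278,173).

Run:
```python
from h import *
import pickle
s=pickle.load(open("s2.pkl","rb"));C=cam("wrist",s)
a=np.radians(-2.7);X=np.array([np.cos(a),np.sin(a)]);Y=np.array([-X[1],X[0]])
im=cv2.imread("pics/w3.png").max(2)
for v in(150,154,158,164,170,176,182,188): print(v,im[v,266:294])
for n,u,v,z in(("ptr",284.5,176,.0265),("mk",278,170,.014),("mk",277.9,150,.014),("fin",277.3,138,.032)):
    p=cast(C,[u,v],z)[0];print(n,p.round(4),(p[:2]@X).round(4),(p[:2]@Y).round(4))
print(s["eef_pos"][:2]@X)
```

```text
150 [193 195 195 157  82  72  82  82  80  80  80  79  78  81  81  81  81  81
  80 124 174 194 195 194 194 196 195 195]
154 [194 196 196 157  81  71  81  82  81  79  80  80  79  80  81  81  81  80
  85 150 193 195 193 194 194 194 195 195]
158 [192 194 194 156  80  70  81  82  81  80  80  67  53  52  52  52  51  50
  74 151 194 195 194 193 193 193 193 194]
164 [ 59 115 172 154  80  69  80  81  66  43  39  41  40  42  49  68  79  79
  79  80  80  81 106 160 193 194 193 158]
170 [ 67  87 156 156  88  70  81  81  79  65  43  41  41  41  49  68  79  79
  78  79  79  84 131 177 193 193 192 158]
176 [194 195 196 189 144  79  78  80  79  65  43  40  40  42  48  68  78  79
  78  78  77  82 130 178 193 194 194 194]
182 [193 158 102  94  81  69  79  81  79  66  43  39  40  41  49  67  78  78
  78  79  78  81 122 172 194 193 193 194]
188 [151  96  91  92  78  69  78  80  79  65  42  40  40  41  49  67  77  78
  77  77  77  80 116 163 182 183 182 182]
ptr [ 0.544  -0.1204  0.0265] 0.549 -0.0946
mk [ 0.5398 -0.1188  0.014 ] 0.5448 -0.0932
mk [ 0.5404 -0.1057  0.014 ] 0.5448 -0.0801
fin [ 0.5408 -0.0965  0.032 ] 0.5448 -0.071
0.5480093336358139
```

Request:
{"name": "jog_arm", "arguments": {"increments": [{"x": -0.002,"y": 0.0001,"z": 0,"spin": 0,"grip": 0},{"x": -0.0042,"y": 0.0002,"z": 0,"spin": 0,"grip": 0},{"x": -0.0042,"y": 0.0002,"z": 0,"spin": 0,"grip": 0}]}}

```text
clock: 4.68
eef_pos: [0.5367, -0.1631, 0.061]
orientation: [0.723, 0.691, 0.0, 0.0]
contact_force: [7.9, 2.6, -2.0]
width: 0.0141
grasp_force: 20.0
```

Run:
```python
from h import *
import pickle
grab_frame("top")
s=read_state();im=grab_frame("wrist")
print(s["clock"],s["eef_pos"],s["contact_force"],s["width"])
cv2.imwrite("pics/w4.png",im[:,:,::-1]);g=im.max(2)
for v in(150,154,170,176,180,188): print(v,g[v,274:302])
C=cam("wrist",s)
a=cv2.resize(im[100:240,200:380],None,fx=4,fy=4,interpolation=cv2.INTER_NEAREST);cv2.imwrite("pics/w4c.png",a[:,:,::-1])
```

```text
4.7333 [ 0.53683553 -0.16314714  0.06101153] [ 8.55032593  2.19129538 -1.89435239] 0.014381977360787664
150 [195 160  88  69  80  81  81  80  80  79  80  81  81  82  81  80  78 101
 160 193 195 194 194 195 195 195 195 195]
154 [195 162  88  68  80  81  80  80  80  79  79  80  81  80  81  81  81 124
 173 194 194 194 194 194 194 195 195 195]
170 [ 79  94  77  42  41  40  48  67  78  78  78  78  80  82  79  78  81 122
 172 192 192 192 192 193 192 157  93  58]
176 [ 95  96  77  43  40  41  49  67  78  78  78  78  79  80  78  76  84 149
 192 194 193 193 193 193 193 194 194 194]
180 [102  95  77  42  41  42  49  67  78  78  78  78  79  79  74  72  84 150
 193 194 194 194 194 194 194 194 194 194]
188 [ 91  91  74  42  39  42  49  68  77  78  77  77  78  78  72  70  81 142
 183 184 183 183 182 182 182 182 182 182]
```

View pics/w4c.png

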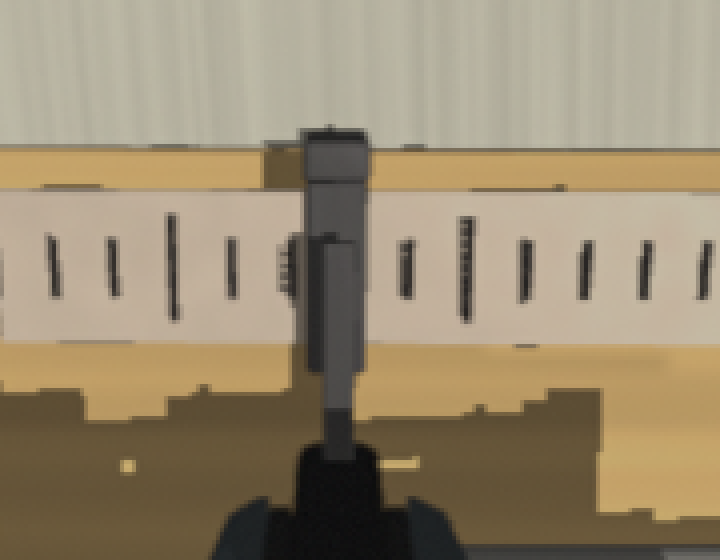

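The pointer, at about column 284.6, now lies centred on the clip, whose centre is at about 284. I hold it there.

Request:
{"name": "jog_arm", "arguments": {"increments": [{"x": -0.0002,"y": 0,"z": 0,"spin": 0,"grip": 0},{"x": -0.0002,"y": 0,"z": 0,"spin": 0,"grip": 0},{"x": -0.0002,"y": 0,"z": 0,"spin": 0,"grip": 0},{"x": -0.0002,"y": 0,"z": 0,"spin": 0,"grip": 0},{"x": -0.0002,"y": 0,"z": 0,"spin": 0,"grip": 0},{"x": -0.0002,"y": 0,"z": 0,"spin": 0,"grip": 0},{"x": -0.0002,"y": 0,"z": 0,"spin": 0,"grip": 0},{"x": -0.0002,"y": 0,"z": 0,"spin": 0,"grip": 0},{"x": -0.0002,"y": 0,"z": 0,"spin": 0,"grip": 0},{"x": -0.0002,"y": 0,"z": 0,"spin": 0,"grip": 0}]}}

```text
clock: 5.62
eef_pos: [0.5368, -0.1632, 0.061]
orientation: [0.723, 0.691, 0.0, 0.0]
contact_force: [8.5, 3.3, -0.5]
width: 0.0138
grasp_force: 20.0
```

Request:
{"name": "jog_arm", "arguments": {"increments": [{"x": 0,"y": 0,"z": 0,"spin": 0,"grip": 0},{"x": 0,"y": 0,"z": 0,"spin": 0,"grip": 0},{"x": 0,"y": 0,"z": 0,"spin": 0,"grip": 0},{"x": 0,"y": 0,"z": 0,"spin": 0,"grip": 0},{"x": 0,"y": 0,"z": 0,"spin": 0,"grip": 0},{"x": 0,"y": 0,"z": 0,"spin": 0,"grip": 0},{"x": 0,"y": 0,"z": 0,"spin": 0,"grip": 0},{"x": 0,"y": 0,"z": 0,"spin": 0,"grip": 0},{"x": 0,"y": 0,"z": 0,"spin": 0,"grip": 0},{"x": 0,"y": 0,"z": 0,"spin": 0,"grip": 0}]}}

```text
clock: 6.45
eef_pos: [0.5368, -0.1632, 0.061]
orientation: [0.723, 0.691, 0.0, 0.0]
contact_force: [7.3, 2.6, -1.3]
width: 0.0138
grasp_force: 20.0
```

Request:
{"name": "jog_arm", "arguments": {"increments": [{"x": 0,"y": 0,"z": 0,"spin": 0,"grip": 0},{"x": 0,"y": 0,"z": 0,"spin": 0,"grip": 0},{"x": 0,"y": 0,"z": 0,"spin": 0,"grip": 0},{"x": 0,"y": 0,"z": 0,"spin": 0,"grip": 0},{"x": 0,"y": 0,"z": 0,"spin": 0,"grip": 0}]}}

```text
clock: 6.87
eef_pos: [0.5368, -0.1631, 0.061]
orientation: [0.723, 0.691, 0.0, 0.0]
contact_force: [8.0, 3.1, -1.7]
width: 0.0138
grasp_force: 20.0
```

Request:
{"name": "jog_arm", "arguments": {"increments": [{"x": 0.002,"y": -0.0001,"z": 0,"spin": 0,"grip": 0},{"x": 0.005,"y": -0.0002,"z": 0,"spin": 0,"grip": 0},{"x": 0.009,"y": -0.0004,"z": 0,"spin": 0,"grip": 0},{"x": 0.013,"y": -0.0006,"z": 0,"spin": 0,"grip": 0},{"x": 0.017,"y": -0.0008,"z": 0,"spin": 0,"grip": 0},{"x": 0.021,"y": -0.001,"z": 0,"spin": 0,"grip": 0},{"x": 0.025,"y": -0.0012,"z": 0,"spin": 0,"grip": 0},{"x": 0.029,"y": -0.0014,"z": 0,"spin": 0,"grip": 0},{"x": 0.033,"y": -0.0016,"z": 0,"spin": 0,"grip": 0},{"x": 0.037,"y": -0.0018,"z": 0,"spin": 0,"grip": 0}]}}

```text
clock: 7.7
eef_pos: [0.5735, -0.165, 0.061]
orientation: [0.723, 0.691, 0.0, 0.0]
contact_force: [3.2, 0.8, 1.5]
width: 0.0135
grasp_force: 20.0
```

Request:
{"name": "jog_arm", "arguments": {"increments": [{"x": 0.004,"y": -0.0002,"z": 0,"spin": 0,"grip": 0},{"x": 0.008,"y": -0.0004,"z": 0,"spin": 0,"grip": 0},{"x": 0.012,"y": -0.0006,"z": 0,"spin": 0,"grip": 0},{"x": 0.015,"y": -0.0007,"z": 0,"spin": 0,"grip": 0},{"x": 0.018,"y": -0.0008,"z": 0,"spin": 0,"grip": 0},{"x": 0.02,"y": -0.0009,"z": 0,"spin": 0,"grip": 0},{"x": 0.022,"y": -0.001,"z": 0,"spin": 0,"grip": 0},{"x": 0.0235,"y": -0.0011,"z": 0,"spin": 0,"grip": 0},{"x": 0.0245,"y": -0.0012,"z": 0,"spin": 0,"grip": 0},{"x": 0.0245,"y": -0.0012,"z": 0,"spin": 0,"grip": 0}]}}

```text
clock: 8.53
eef_pos: [0.5983, -0.1662, 0.061]
orientation: [0.723, 0.691, -0.0, -0.0]
contact_force: [2.0, 1.6, 5.5]
width: 0.0137
grasp_force: 20.0
```

Request:
{"name": "jog_arm", "arguments": {"increments": [{"x": 0.0005,"y": 0,"z": 0,"spin": 0,"grip": 0},{"x": 0.001,"y": 0,"z": 0,"spin": 0,"grip": 0},{"x": 0.001,"y": 0,"z": 0,"spin": 0,"grip": 0},{"x": 0.001,"y": 0,"z": 0,"spin": 0,"grip": 0}]}}

```text
clock: 8.87
eef_pos: [0.5988, -0.1662, 0.061]
orientation: [0.723, 0.691, -0.0, -0.0]
contact_force: [0.3, 0.2, 7.2]
width: 0.0139
grasp_force: 20.0
```

Request:
{"name": "jog_arm", "arguments": {"increments": [{"x": 0.0007,"y": 0,"z": 0,"spin": 0,"grip": 0},{"x": 0.0007,"y": 0,"z": 0,"spin": 0,"grip": 0},{"x": 0.0007,"y": 0,"z": 0,"spin": 0,"grip": 0}]}}

```text
clock: 9.12
eef_pos: [0.5988, -0.1662, 0.061]
orientation: [0.723, 0.691, -0.001, -0.001]
contact_force: [-4.1, 0.9, 10.8]
width: 0.014
grasp_force: 20.0
```

Request:
{"name": "jog_arm", "arguments": {"increments": [{"x": 0,"y": 0,"z": 0,"spin": 0,"grip": 0.2},{"x": 0,"y": 0,"z": 0,"spin": 0,"grip": 0.3},{"x": 0,"y": 0,"z": 0,"spin": 0,"grip": 0.5},{"x": 0,"y": 0,"z": 0,"spin": 0,"grip": 0.6},{"x": 0,"y": 0,"z": 0,"spin": 0,"grip": 0.6},{"x": 0,"y": 0,"z": 0,"spin": 0,"grip": 0.6},{"x": 0,"y": 0,"z": 0,"spin": 0,"grip": 0.6}]}}

```text
clock: 9.7
eef_pos: [0.5998, -0.1662, 0.0609]
orientation: [0.723, 0.691, -0.0, -0.0]
contact_force: [-0.5, -0.3, 0.9]
width: 0.0541
grasp_force: 0.0
```

Request:
{"name": "jog_arm", "arguments": {"increments": [{"x": 0,"y": 0,"z": 0.015,"spin": 0,"grip": 0.6},{"x": 0,"y": 0,"z": 0.045,"spin": 0,"grip": 0.6},{"x": 0,"y": 0,"z": 0.08,"spin": 0,"grip": 0.6},{"x": 0,"y": 0,"z": 0.11,"spin": 0,"grip": 0.6},{"x": 0,"y": 0,"z": 0.128,"spin": 0,"grip": 0.6},{"x": 0,"y": 0,"z": 0.128,"spin": 0,"grip": 0.6},{"x": 0,"y": 0,"z": 0.128,"spin": 0,"grip": 0.6}]}}

```text
clock: 10.28
eef_pos: [0.6003, -0.1664, 0.1899]
orientation: [0.723, 0.691, 0.0, 0.001]
contact_force: [-1.4, -0.4, -1.5]
width: 0.0548
grasp_force: 0.0
```

Run:
```python
from h import *
for _ in range(2): grab_frame("top")
s=read_state();im=grab_frame("wrist");C=cam("wrist",s)
print(s["clock"],s["eef_pos"],s["contact_force"],s["width"],abs(s["qd"]).max())
cv2.imwrite("pics/w5.png",im[:,:,::-1]);g=im.max(2)
a=np.radians(-2.7);X=np.array([np.cos(a),np.sin(a)])
for v in(212,218):
    u=np.where(g[v,250:320]<40)[0]+250;p=cast(C,[u.mean(),v],.078)[0];print(u.min(),u.max(),p,p[:2]@X)
```

```text
10.3833 [ 0.59934738 -0.16603485  0.1880052 ] [ 0.33436336  0.36133113 -0.83071341] 0.05482241716541921 0.012005587591909414
277 290 [ 0.59927202 -0.17205014  0.078     ] 0.6067114293904787
277 290 [ 0.59900803 -0.17780549  0.078     ] 0.6067188409992897
```

View pics/w5.png

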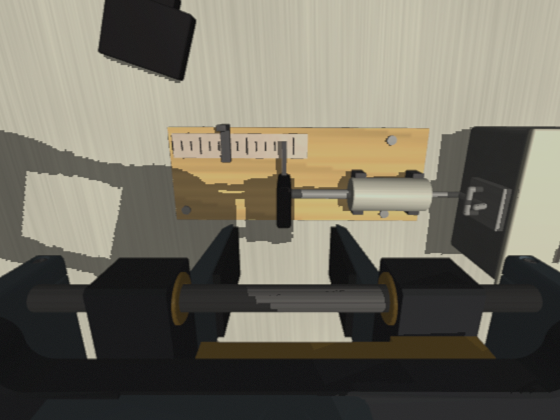

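The handle, at (284,200), is back at 0.6067 along the pull axis (0.6064 before the pull), the gripper is clear, and nothing else has moved.

```bash
python3 -c "
from workcell import *
print(close_job())"
```

```text
the job is handed in; nothing more can be done
None
```

I pulled the slide about 62 mm to the marker clip, held it about 2.3 s, eased it back to its home stop and let go; the spare gauge was never touched, and I handed the job in at about 10.4 s.

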